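# Lock the watch drawer with hasp and retaining pin

## Task

Lock the watch cabinet: first push its open upper drawer fully home, then swing the steel hasp over the drawer's staple until it lies flat against the front, and then take the flat-headed retaining pin from the wooden tool stand and drop it down through the eye of the staple until its collar rests on it. Leave all the other things on the counter, and the two other tools in the stand, where they are.

Things in the scene. Friction and masses are not known exactly. Their poses are not given: they have to be found in the camera images.
- cabinet: Blue-grey counter-top watch cabinet, fixed: 180 deep (local x), 230 wide (y), 118 high. Origin under its centre. The front, its local -x side (plane x = -90 mm), faces the robot's left (+y), more or less turned away from it. Upper drawer front: y -99..99, z 61..111, knob 20 mm across and 14 proud at y -55, z 86; free to push at y -35..25. A like knob on the fixed lower tier at y -50, z 30.
- drawer (a joint): Opening of the upper drawer in m along the cabinet's local -x: 0 = fully home, up to 0.09. It slides with about 2 N of friction and stays where it is left. It starts 30 to 65 mm open.
- eye (a point): Centre of the eye, on the TOP face of the staple: a level steel plate 34 mm proud of the drawer front, 24 mm wide (local y), 6 mm thick, with a vertical through hole 12 mm across. With the drawer home it lies at cabinet-local (-111, 45, 103) mm; it travels with the drawer. Its axes are the cabinet's.
- hasp (a joint): Angle of the hasp in rad: 0 = flat along the drawer front with the staple through its slot; grows as it swings outward about a vertical hinge (pi/2 = square to the front, more = leaning back away from the drawer). Starts at 1.5 to 2.1. Light hinge friction (0.04 N m): it stays where it is left.
- hasp_hinge (a point): Hasp's hinge axis at mid-height: cabinet-local (-97, 100, 100) mm. From it the steel leaf reaches 100 mm, z 85..115, 4 mm thick, towards cabinet-local -y when shut, -x at pi/2. Slot 34 x 12 mm, 38 to 72 mm from the hinge; push on the solid end at 72 to 100 mm. Flat, its outer face stands 9 mm before the drawer front.
- hasp_end (a point): Free end of the hasp leaf, mid-height, 100 mm from the hinge.
- pin: Loose steel retaining pin, about 50 g, upright in one of the stand's holes. Origin on its axis at the underside of its collar, z up. Shaft 8 mm thick, 38 mm long below the origin; collar 18 mm across, 4 thick; a 12 mm stem to z = 18; a flat head from z = 18 to 46 mm, 26 mm along local x, 12 mm thick along local y.
- stand: Fixed dark wooden block 165 (local x) x 50 x 45 high, origin under its centre, three upright blind holes 11 mm across and 42 mm deep at x = -55, 0 and 55 mm holding the pin and two other tools in any order; their collars rest on its top.
- driver: Bystander in the stand: slim screwdriver, origin under its collar, round handle 11 mm across with a 16 mm cap, top 54 mm above the origin.
- punch: Bystander in the stand: punch with a round mushroom head 22 mm across, origin under its collar, top 39 mm above the origin.
- loupe: Bystander: black eye loupe, 38 mm across, 38 high, on the counter in front of the drawer. Origin under its centre.
- watch: Bystander: watch on a dark display stand, base 70 x 80, 100 high. Origin under its centre.
- gift_box: Bystander: blue box 72 x 102 x 34 high lying on the rear of the cabinet's top. Origin under its centre.
- cleaner: Bystander: amber bottle 44 mm across, 130 high, just beyond the swing of the hasp. Origin under its centre.
- jar: Bystander: small white jar 44 mm across, 50 high, beside the stand. Origin under its centre.
- tray: Bystander: shallow wooden tray 80 x 120 x 18 high to the right of the cabinet. Origin under its centre.
Things that resemble listed ones, but are neither listed nor needed, are in the scene too. What is shaped like the pin but green is not meant.

How it is judged:
By the outcome, as a careful person would: the job done as asked, in the order asked, and still so for the second after the job is handed in, with the robot touching nothing.
It also fails if it takes over 69 s, if anything falls off the work surface, if the arm or the gripper's body presses on something with over 40 N, if the wrist force passes 120 N, or if a joint passes its speed limit or range.

## Robot

A 6-joint arm with a two-finger parallel gripper is mounted at the origin on the work surface. World frame = base frame: x ahead of the robot, y to its left, z up, the work surface at z = 0. Lengths are in m, angles in rad, forces in N, time in s.
With the tool pointing down it reaches from about 0.3 to 0.875 m from the base axis. Payload 6.4 kg.
Tool frame: the origin (TCP) lies midway between the tips of the shut fingers; the grasp point (between the pads) lies ctrl.grip_depth behind it (ctrl.grip_depth is the distance from the TCP to the grasp point, in m); x points along the fingers, y is the direction in which the jaws open and shut, and the axes are right-handed (so a half turn about x gives the same grasp; the last joint's range is limited). The gripper opens to 85 mm and grips with 20 to 120 N. Pads are 22 mm wide; open, the fingers measure 114 mm over their backs; the gripper's body (76 mm by 85 mm) begins 54 mm behind the grasp point. The pads swing forward as they close: fully open they stand 13 mm farther back than shut.
Start: joints at [-1.416, 0.181, 1.607, -0, 1.354, -0.206], TCP at [0.203, -0.538, 0.231] pointing down, gripper open.
Joint ranges: [-2.99, 2.99], [-0.89, 2.07], [0.3, 2.58], [-1.14, 4.28], [0, 2.63], [-3.12, 3.12]. Speed limits (rad/s): [2.57, 2.57, 3.01, 3.14, 3.14, 3.14].

## Interface

Orientations are given as a unit quaternion [w, x, y, z].
In Python, from bench import ctrl gives the robot as it stands.
- The arm moves only by the tool carry_out, never from a script. Its argument "motion" is one flat list of numbers, 7 for each row, row after row: the turn, a rotation vector about the tool's x, y, z in degrees, then the shift along the tool's x, y, z in m, then the gripper's target within -1 to 1 (shut at 1, half-way at 0, fully open at -1). A call has 1 to 10 rows; each row shifts and turns the pose as measured when the row begins, along the tool's axes as they then stand; what a row does not reach is not made up. A row lasts 1/10 s, in which the tool goes at most 50 mm and 8.59 degrees, less where a joint would pass 70% of its speed; a pose out of reach is approached as far as the arm can. A call with a gripper value outside its range is refused whole. The fingers move at their own pace and stop on an object; the grip force is fixed at half the most. Time passes only in rows, so rows that do not move let the fingers close. It gives the time, the measured TCP pose, the force and the opening at its end, in the units of the state.
- ctrl.get_obs(): the state, without advancing time (a new reading comes with each control period).
- ctrl.camera(name): name is "scene" or "side" or "wrist"; returns the picture (480x640x3 uint8, blue, green, red); there is no depth.
- ctrl.camera_params(name): a dict with "mtx" (3x3 intrinsics, pixels), "k1" (the pictures are not rectified: a ray, as slopes to the right and down, at radius r is drawn at 1 + k1 r^2 times it, then the intrinsics apply), "pose" (4x4, takes a point from camera to world coordinates); the wrist camera has in their place "hand_eye" (4x4, takes a point from camera to tool coordinates, whose origin is the TCP and whose axes are the tool frame's). Camera axes: x right, y down, z forward; pixel columns grow to the right and rows downward; lengths in m; the calibration is good to about 2 mm. A picture is of the moment at which its call begins: read the wrist's pose just before it. camera_params takes no time and is no camera call.
- ctrl.hand_in(): hands the job in, once; it reports no verdict.
Trained networks look in the newest picture that a camera, given by its name, has taken for a name from the list of things; names that differ only in an ending like _2 or _b are one class to them, and where a whole thing is asked for, a point or a joint stands for the part that bears it (a point fixed in the world has none). Each returns a list of dicts, best first, with "conf" (0 to 1); they miss things now and then, are a little off and sometimes report something else, mostly with a low value. They report only what shows in the picture. A call takes as long as a camera call. They do not tell look-alikes from the thing itself.
- ctrl.boxes_of(camera, thing): "point" ([x, y, z] in m, in the coordinates of the camera as it stood for that picture, good to about 4 mm: the middle of the surface that is visible of it).
- ctrl.trace(camera, thing): "pixels" (480x640 bool, what is visible of it).
- ctrl.landmark_of(camera, thing): "point" ([x, y, z] in m, in the coordinates of the camera as it stood for that picture, good to about 4 mm: a listed point, or the origin of a listed thing).
The state is a dict: "time_s": time; "q": joint angles; "dq": joint speeds; "joint_efforts": joint torques, N m; "eef_pos": TCP position; "eef_rot": TCP orientation; "wrist_force": force on the tool from outside, world axes, zero at the start; "torque": the same for the moment, N m; "opening": opening from 0.0 (shut) to 1.0 (fully open).
Only numpy, scipy, OpenCV 4.12 (cv2) and the standard library are available. Lean on these libraries where they do the work, as an engineer would, in place of code of your own. Each camera call takes 0.05 s, during which the arm holds its last target. There are 200 camera calls.

## Working session

There is one attempt and no reset: what is moved stays moved. The work goes in short steps, Python scripts to look and compute and a tool call to move; the robot and the scene stay as the last step left them, time stands still between calls to the robot, and variables do not carry over. Pictures are saved under pics/ and viewed, about 8 in all and at most 12, crops included, and the job is handed in when it is done.

Besides the shell and the picture viewer there is one more tool, called after ">>>" by a JSON object that holds its "fn" and its "kwargs", one argument or row to a line. carry_out: Moves the arm, as the interface text tells. Its arguments: {"type":"object","properties":{"motion":{"type":"array"}},"required":["motion"]}

```bash
ls; mkdir -p pics
cat > h.py <<'E'
import numpy as np,cv2
from scipy.spatial.transform import Rotation as R
from bench import ctrl
def rot(q): return R.from_quat([q[1],q[2],q[3],q[0]])
def T(cam,o=None):
    p=ctrl.camera_params(cam)
    if cam!='wrist': return np.array(p['pose'])
    o=o or ctrl.get_obs(); M=np.eye(4); M[:3,:3]=rot(o['eef_rot']).as_matrix(); M[:3,3]=o['eef_pos']
    return M@np.array(p['hand_eye'])
def w(M,pt): return M[:3,:3]@np.array(pt)+M[:3,3]
def proj(cam,P,M=None):
    M=T(cam) if M is None else M; p=ctrl.camera_params(cam)
    c=(np.atleast_2d(P)-M[:3,3])@M[:3,:3]; s=c[:,:2]/c[:,2:]; s=s*(1+p['k1']*(s**2).sum(1,keepdims=True))
    K=np.array(p['mtx']); return s*[K[0,0],K[1,1]]+K[:2,2]
def ray(cam,uv,M=None):
    M=T(cam) if M is None else M; p=ctrl.camera_params(cam);K=np.array(p['mtx'])
    d=(np.array(uv)-K[:2,2])/[K[0,0],K[1,1]]; s=d.copy()
    for _ in range(20): s=d/(1+p['k1']*(s@s))
    return M[:3,3],M[:3,:3]@np.array([*s,1])
def atz(cam,uv,z,M=None):
    o,d=ray(cam,uv,M); return o+d*(z-o[2])/d[2]
def marks(cam,names,M=None,f='landmark_of'):
    M=T(cam) if M is None else M
    for n in names:
        for r in getattr(ctrl,f)(cam,n)[:3]: print(cam,n,round(r['conf'],2),w(M,r['point']).round(4))
E
python3 - <<'E'
from h import *
o=ctrl.get_obs();print(o,ctrl.grip_depth)
print(rot(o['eef_rot']).as_matrix().round(2))
for c in ['scene','side']:
    cv2.imwrite(f'pics/{c}0.png',ctrl.camera(c)); print(T(c).round(3))
    marks(c,['cabinet','eye','hasp_hinge','hasp_end','pin','stand','driver','punch','loupe','cleaner','jar','watch'])
print(ctrl.get_obs()['time_s'])
E
```

```text
pics
{'time_s': 0.0, 'q': array([-1.41634462e+00,  1.81560659e-01,  1.60799260e+00, -9.48518363e-06,
        1.35381239e+00, -2.06326749e-01]), 'dq': array([-1.95269879e-03,  5.53386497e-04, -2.16363767e-03, -1.13596275e-05,
       -5.17135400e-04, -1.01444983e-03]), 'joint_efforts': array([ 4.94397882e-04, -4.44866073e+01, -3.51340520e+01, -3.72137592e-04,
        8.95840436e-03, -4.20328774e-06]), 'eef_pos': array([ 0.20288912, -0.537427  ,  0.23038058]), 'eef_rot': array([ 0.12623774,  0.6956458 ,  0.12749118, -0.69561983]), 'wrist_force': array([ 0.94616579,  0.3230967 , -0.48198649]), 'torque': array([-0.02523768,  0.00581346,  0.03210491]), 'opening': 1.0003403595654414} 0.0187
[[-0.    0.35 -0.94]
 [ 0.   -0.94 -0.35]
 [-1.   -0.   -0.  ]]
[[-0.289  0.707 -0.645  1.353]
 [ 0.957  0.205 -0.204  0.208]
 [-0.012 -0.676 -0.736  0.995]
 [ 0.     0.     0.     1.   ]]
scene cabinet 0.75 [ 0.448  -0.2255 -0.0028]
scene cabinet 0.22 [0.5298 0.2875 0.0407]
scene eye 0.93 [ 0.5221 -0.0759  0.0992]
scene hasp_hinge 0.75 [ 0.5649 -0.1452  0.0978]
scene hasp_end 0.54 [ 0.6118 -0.0561  0.09
[... 553 characters left out ...]
[ 0.5619 -0.1487  0.0957]
side hasp_hinge 0.53 [ 0.5629 -0.1478  0.0956]
side hasp_end 0.62 [ 0.618  -0.0562  0.0934]
side hasp_end 0.17 [ 0.4438 -0.2285  0.0008]
side pin 0.7 [0.5319 0.2845 0.0475]
side pin 0.55 [0.5361 0.1983 0.0359]
side stand 0.83 [0.5299 0.2832 0.0024]
side stand 0.34 [ 0.5751  0.3357 -0.0065]
side driver 0.51 [0.4802 0.3018 0.0462]
side driver 0.39 [ 0.5714  0.3407 -0.0052]
side punch 0.67 [0.5797 0.2732 0.0483]
side loupe 0.48 [ 4.813e-01  1.810e-02 -1.000e-04]
side loupe 0.31 [ 0.5619 -0.1489  0.0985]
side cleaner 0.66 [ 0.6629 -0.0256  0.0021]
side jar 0.96 [ 0.5732  0.3377 -0.0049]
side watch 0.66 [ 0.7574  0.1756 -0.0012]
side watch 0.46 [0.48   0.2992 0.0429]
1.3
```

View pics/scene0.png

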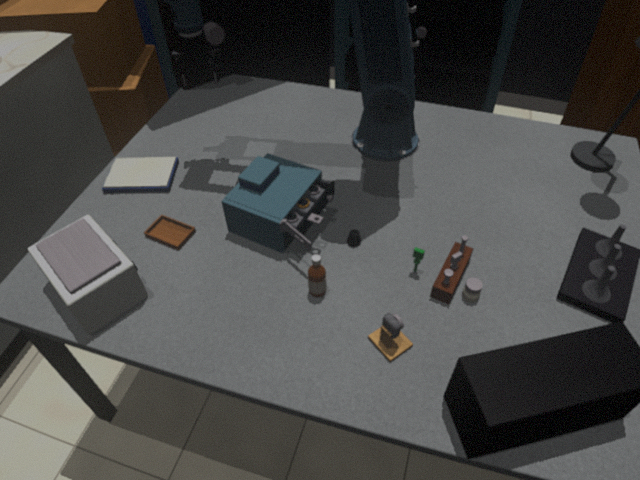

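View pics/side0.png

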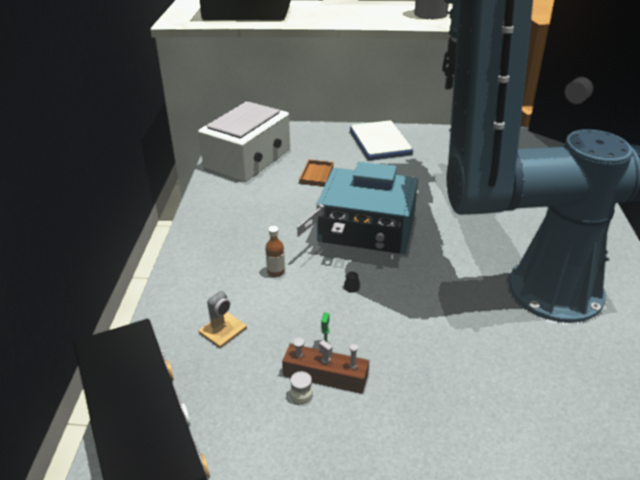

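Run:
```python
from h import *
print(np.array(ctrl.camera_params('wrist')['hand_eye']).round(3))
a=cv2.imread('pics/scene0.png')[160:290,200:500]; b=cv2.imread('pics/side0.png')[170:400,200:430]
a=cv2.resize(a,(750,325),interpolation=cv2.INTER_CUBIC); b=cv2.resize(b[130:],(750,326),interpolation=cv2.INTER_CUBIC)[:270]
cv2.imwrite('pics/crop0.png',np.vstack([a,b]))
# yaw fit from landmark averages
O=np.array([.446,-.229]);H=np.array([.564,-.1465]);Hl=np.array([-.097,.1])
d=H-O; y=np.arctan2(d[1],d[0])-np.arctan2(.1,-.097); print(np.degrees(y),np.hypot(*d))
```

```text
[[ 0.    -0.304  0.953 -0.143]
 [ 1.     0.    -0.    -0.001]
 [-0.     0.953  0.304 -0.077]
 [ 0.     0.     0.     1.   ]]
-99.16812340305134 0.1439800333379597
```

View pics/crop0.png

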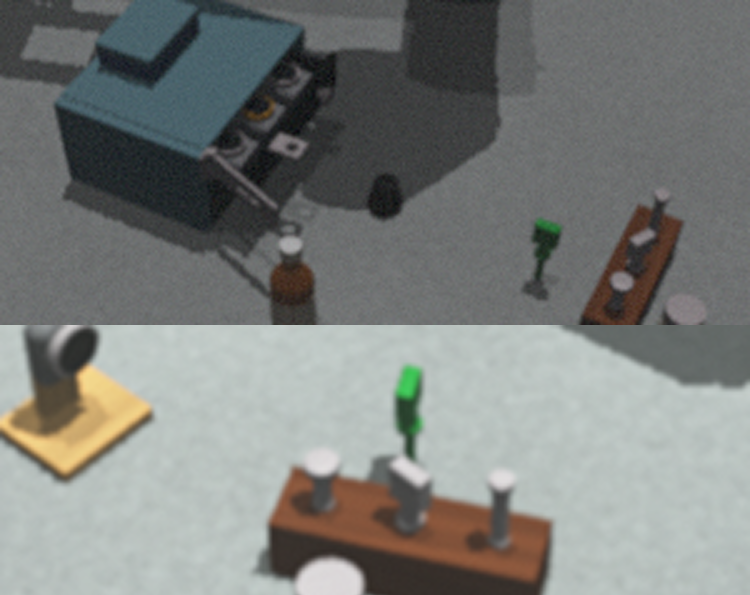

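>>> {"fn": "carry_out", "kwargs": {
  "motion": [0,0,0,-0.005,-0.03,-0.038,1,0,0,0,-0.005,-0.03,-0.038,1,0,0,0,-0.005,-0.03,-0.038,1,0,0,0,0,-0.03,-0.038,1,0,0,0,0,-0.03,-0.038,1,0,0,0,0,-0.03,-0.038,1,0,0,0,0,-0.03,-0.038,1,0,0,0,0,-0.03,-0.038,1,0,0,0,0,-0.03,-0.038,1,0,0,0,0,-0.03,-0.038,1]
}}

```text
time_s: 2.3
eef_pos: [0.4588, -0.1157, 0.2475]
eef_rot: [0.125, 0.698, 0.12, -0.695]
wrist_force: [0.9, -0.2, 0.2]
opening: -0.001
```

>>> {"fn": "carry_out", "kwargs": {
  "motion": [7.4,0,0,0,-0.02,-0.02,1,7.4,0,0,0,-0.02,-0.02,1,7.4,0,0,0,-0.01,-0.01,1,7.4,0,0,0,0,0,1,0,0,0,0,0,0,1]
}}

```text
time_s: 2.8
eef_pos: [0.4987, -0.0455, 0.2482]
eef_rot: [-0.061, 0.707, -0.064, -0.702]
wrist_force: [0.0, -0.5, 1.0]
opening: -0.001
```

Run:
```python
from h import *
o=ctrl.get_obs(); M=T('wrist',o); print(o['eef_pos'],rot(o['eef_rot']).as_matrix().round(3),o['opening'])
cv2.imwrite('pics/w1.png',ctrl.camera('wrist'))
marks('wrist',['cabinet','eye','hasp_hinge','hasp_end','loupe','cleaner'],M)
```

```text
[ 0.49867429 -0.04553764  0.24823654] [[ 0.008 -0.176 -0.984]
 [-0.004 -0.984  0.176]
 [-1.     0.003 -0.008]] -0.0011510537130379537
wrist cabinet 0.58 [ 0.4484 -0.2245  0.0031]
wrist eye 0.9 [ 0.5178 -0.077   0.1057]
wrist hasp_hinge 0.69 [ 0.5641 -0.1463  0.0995]
wrist hasp_end 0.88 [ 0.6091 -0.0621  0.1026]
wrist loupe 0.83 [0.4798 0.0191 0.0011]
wrist loupe 0.24 [ 0.4425 -0.2245  0.0042]
wrist cleaner 0.69 [ 0.6599 -0.0286  0.0024]
```

View pics/w1.png

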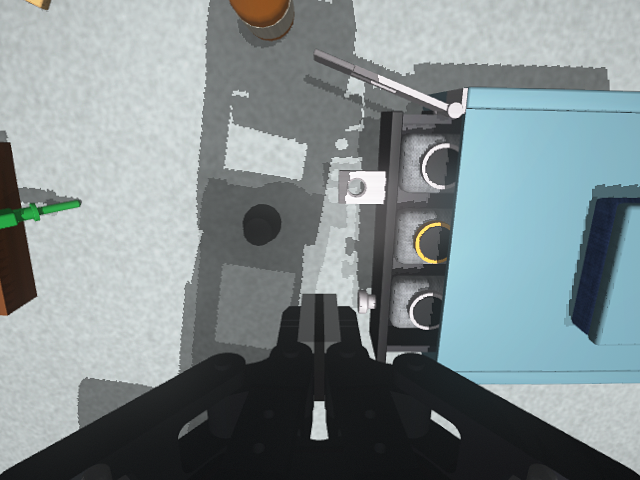

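Run:
```python
from h import *
a=atz('wrist',[467,90],.118);b=atz('wrist',[438,383],.118);d=a-b
print('edge',a,b,np.linalg.norm(d),'yaw',np.degrees(np.arctan2(-d[0],d[1])))
print('hinge',atz('wrist',[456,110],.117),'eye',atz('wrist',[357,187],.103),'knob',atz('wrist',[363,301],.086))
print('end',atz('wrist',[316,54],.115), 'dr front',atz('wrist',[380,155],.111),atz('wrist',[372,350],.111))
```

```text
edge [ 0.57114011 -0.15795291  0.118     ] [ 0.34829128 -0.11936271  0.118     ] 0.22616543701752492 yaw -99.82434570188383
hinge [ 0.55977108 -0.15010802  0.117     ] eye [ 0.51752663 -0.07851199  0.103     ] knob [ 0.41683526 -0.07029284  0.086     ]
end [ 0.60979413 -0.06463893  0.115     ] dr front [ 0.53851405 -0.09713085  0.111     ] [ 0.3845765  -0.07035357  0.111     ]
```

>>> {"fn": "carry_out", "kwargs": {
  "motion": [0,0,0,0,0.01,0.025,1,0,0,0,0.045,0,0,1,0,0,0,0.045,0,0,1,0,0,0,0.045,0,0,1,0,0,0,0.038,0,0,1,0,0,0,0,0,0,1]
}}

```text
time_s: 3.75
eef_pos: [0.476, -0.0568, 0.0746]
eef_rot: [-0.059, 0.711, -0.064, -0.698]
wrist_force: [-0.4, 1.3, -0.0]
opening: 0.001
```

>>> {"fn": "carry_out", "kwargs": {
  "motion": [0,0,0,0,0.02,0,1,0,0,0,0,0.015,0,1,0,0,0,0,0.012,0,1,0,0,0,0,0.012,0,1]
}}

```text
time_s: 4.15
eef_pos: [0.4662, -0.1155, 0.0787]
eef_rot: [-0.059, 0.711, -0.062, -0.698]
wrist_force: [-0.3, 2.8, -1.1]
opening: 0.001
```

>>> {"fn": "carry_out", "kwargs": {
  "motion": [0,0,0,0,0.005,0,1,0,0,0,0,0.004,0,1,0,0,0,0,0.003,0,1]
}}

```text
time_s: 4.45
eef_pos: [0.4657, -0.1231, 0.0804]
eef_rot: [-0.065, 0.712, -0.06, -0.696]
wrist_force: [8.7, 21.7, -3.2]
opening: -0.002
```

>>> {"fn": "carry_out", "kwargs": {
  "motion": [0,0,0,0,-0.03,0,1,0,-1.4,0,-0.045,0,0,1,0,0,0,-0.04,0,0,1,0,0,0,0,-0.008,-0.04,1,0,0,0,0,-0.008,-0.04,1,0,0,0,0,-0.008,-0.04,1,0,0,0,0,-0.008,-0.04,1,0,0,0,0,0,0,1]
}}

```text
time_s: 5.25
eef_pos: [0.6433, -0.0918, 0.1798]
eef_rot: [-0.063, 0.71, -0.061, -0.699]
wrist_force: [-1.3, -0.1, 0.4]
opening: -0.001
```

Run:
```python
from h import *
o=ctrl.get_obs(); M=T('wrist',o); print(o['eef_pos'],rot(o['eef_rot']).as_matrix().round(3))
marks_im=ctrl.camera('wrist');cv2.imwrite('pics/w2.png',marks_im)
marks('wrist',['hasp_end','hasp_hinge','eye','cleaner'],M)
ctrl.camera('scene'); marks('scene',['eye','hasp_end'])
```

```text
[ 0.64328452 -0.09177724  0.17981727] [[ 0.016 -0.175 -0.984]
 [ 0.001 -0.985  0.175]
 [-1.    -0.004 -0.015]]
wrist hasp_end 0.81 [ 0.6111 -0.0628  0.1048]
wrist hasp_end 0.43 [ 0.4432 -0.2268  0.0072]
wrist hasp_hinge 0.61 [ 0.5603 -0.1478  0.0994]
wrist cleaner 0.81 [ 0.6595 -0.0275  0.0015]
scene eye 0.7 [ 0.5118 -0.1232  0.0983]
scene hasp_end 0.56 [ 0.6119 -0.0595  0.098 ]
```

View pics/w2.png

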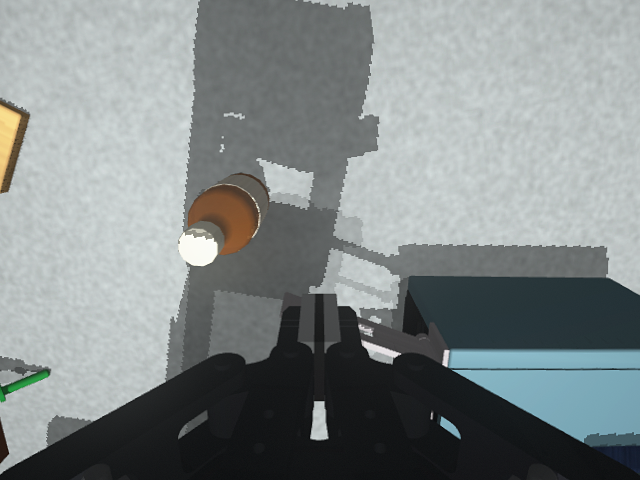

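>>> {"fn": "carry_out", "kwargs": {
  "motion": [0,0,0,0.043,0,0,1,0,0,0,0.04,0,0,1,0,0,0,0,0,0,1,0,0,0,0,-0.009,0.02,1,0,0,0,0,-0.011,0.024,1]
}}

```text
time_s: 6.15
eef_pos: [0.6018, -0.0669, 0.1007]
eef_rot: [-0.064, 0.712, -0.064, -0.696]
wrist_force: [0.2, 0.1, -0.4]
opening: -0.004
```

>>> {"fn": "carry_out", "kwargs": {
  "motion": [0,0,0,0,-0.003,0.021,1,0,0,0,0,-0.002,0.021,1,0,0,0,0,0.005,0.016,1,0,0,0,0,0.007,0.016,1]
}}

```text
time_s: 6.55
eef_pos: [0.5278, -0.0596, 0.1076]
eef_rot: [-0.062, 0.716, -0.064, -0.693]
wrist_force: [0.1, 0.2, 1.6]
opening: 0.0
```

>>> {"fn": "carry_out", "kwargs": {
  "motion": [0,-1.8,0,0.009,0.01,0.012,1,0,0,0,0.002,0.01,0.012,1,0,0,0,0,0.011,0.008,1,0,0,0,0,0.011,0.006,1]
}}

```text
time_s: 6.95
eef_pos: [0.4833, -0.0972, 0.1014]
eef_rot: [-0.062, 0.706, -0.063, -0.702]
wrist_force: [1.0, 0.5, -0.1]
opening: 0.005
```

>>> {"fn": "carry_out", "kwargs": {
  "motion": [0,0,0,0.002,0.01,0.003,1,0,0,0,0,0.008,0.001,1,0,0,0,0,0.005,0,1]
}}

```text
time_s: 7.25
eef_pos: [0.4753, -0.1181, 0.0996]
eef_rot: [-0.067, 0.706, -0.061, -0.702]
wrist_force: [10.2, 36.5, 7.3]
opening: -0.003
```

>>> {"fn": "carry_out", "kwargs": {
  "motion": [0,0,0,0,-0.015,0,1,0,0,0,0,-0.025,0,1,0,0,0,-0.045,0,0,1,0,0,0,-0.045,0,0,1,0,0,0,-0.045,0,0,1,0,0,0,0,0,0,1]
}}

```text
time_s: 7.85
eef_pos: [0.4814, -0.0801, 0.2376]
eef_rot: [0.069, -0.704, 0.061, 0.704]
wrist_force: [-0.3, -0.3, 0.5]
opening: -0.002
```

Run:
```python
from h import *
o=ctrl.get_obs(); M=T('wrist',o); print(o['eef_pos'],rot(o['eef_rot']).as_matrix().round(3))
cv2.imwrite('pics/w3.png',ctrl.camera('wrist'))
marks('wrist',['eye','hasp_end','hasp_hinge','cabinet'],M)
```

```text
[ 0.48140949 -0.08010047  0.23755634] [[ 0.001 -0.183 -0.983]
 [ 0.012 -0.983  0.183]
 [-1.    -0.012  0.002]]
wrist eye 0.84 [ 0.5095 -0.1245  0.1052]
wrist hasp_end 0.96 [ 0.4611 -0.1302  0.1044]
wrist hasp_hinge 0.62 [ 0.5613 -0.1483  0.0973]
wrist cabinet 0.95 [ 0.4481 -0.2264  0.0024]
```

View pics/w3.png

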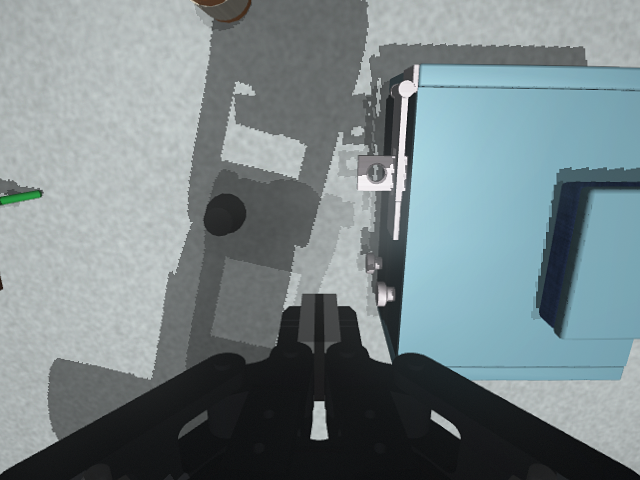

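>>> {"fn": "carry_out", "kwargs": {
  "motion": [0,0,0,-0.02,-0.04,0.007,1,0,0,0,0,-0.045,0.007,1,0,0,0,0,-0.045,0.007,1,0,0,0,0,-0.045,0.007,0,0,0,0,0,-0.045,0.007,0,0,0,0,0,-0.045,0.007,0,0,0,0,0,-0.045,0.007,0,0,0,0,0,-0.04,0.007,0,0,0,0,0,0,0,0]
}}

```text
time_s: 9.0
eef_pos: [0.481, 0.2863, 0.2397]
eef_rot: [0.073, -0.689, 0.063, 0.718]
wrist_force: [0.2, -0.8, 0.3]
opening: 0.502
```

```bash
cat > eye.py <<'E'
from h import *
# eye from stored w3 picture at pose then
M=np.eye(4);M[:3,:3]=rot([0.069,-0.704,0.061,0.704]).as_matrix();M[:3,3]=[.48141,-.0801,.23756];M=M@np.array(ctrl.camera_params('wrist')['hand_eye'])
print('eye',atz('wrist',[376,173],.103,M),'leaf',atz('wrist',[405,115],.115,M),atz('wrist',[397,238],.115,M))
E
python3 - <<'E'
exec(open('eye.py').read())
o=ctrl.get_obs(); M=T('wrist',o); print(o['eef_pos'],rot(o['eef_rot']).as_matrix().round(3),o['q'].round(2))
cv2.imwrite('pics/w4.png',ctrl.camera('wrist'))
marks('wrist',['pin','driver','punch','stand'],M)
E
```

```text
eye [ 0.50897086 -0.12381589  0.103     ] leaf [ 0.54449437 -0.14610952  0.115     ] [ 0.46324874 -0.13067916  0.115     ]
[0.48104029 0.28634242 0.23965915] [[-0.04  -0.192 -0.981]
 [ 0.018 -0.981  0.192]
 [-0.999 -0.01   0.043]] [0.31 0.16 1.62 0.03 1.4  2.07]
wrist pin 0.83 [0.5353 0.2221 0.028 ]
wrist pin 0.58 [0.5319 0.2827 0.0447]
wrist driver 0.9 [0.473  0.2974 0.0444]
wrist driver 0.19 [0.5305 0.285  0.0008]
wrist punch 0.74 [0.5812 0.2725 0.0482]
wrist stand 0.75 [0.5339 0.2851 0.0022]
```

View pics/w4.png

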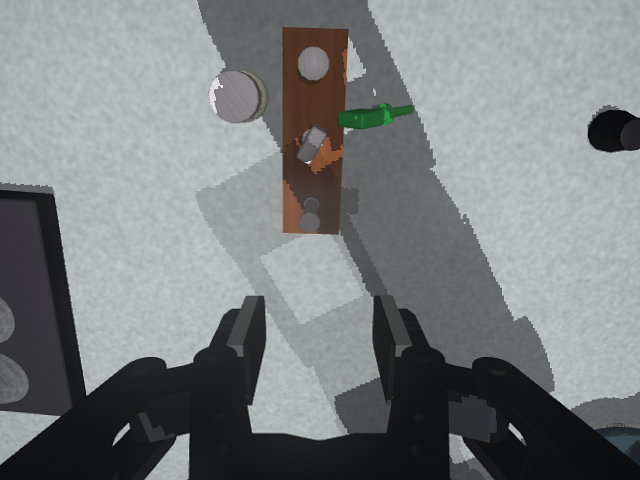

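Run:
```python
from h import *
def tri(*cp):
    A=np.zeros((3,3));b=np.zeros(3)
    for c,p in cp:
        o,d=ray(c,p);d/=np.linalg.norm(d);Q=np.eye(3)-np.outer(d,d);A+=Q;b+=Q@o
    P=np.linalg.solve(A,b);return P.round(4),[ (proj(c,P)[0]-p).round(1) for c,p in cp]
print('green head',tri(('scene',[419,250]),('side',[325.8,314]),('wrist',[345,119])),tri(('scene',[419,250]),('side',[325.8,314])))
print('green tail',tri(('scene',[415,274]),('wrist',[412,108])))
im=cv2.imread('pics/w4.png')[20:240,260:420];cv2.imwrite('pics/c4.png',cv2.resize(im,None,fx=2.7*1.0,fy=2.7,interpolation=cv2.INTER_CUBIC))
print('nadir',proj('wrist',np.r_[T('wrist')[:2,3],0]))
```

```text
green head (array([0.5405, 0.2207, 0.0959]), [array([11. , -0.3]), array([-4. ,  3.9]), array([45.8, -4.9])]) (array([0.5344, 0.1944, 0.0806]), [array([-0.1, -0.3]), array([-0.3,  0.3])])
green tail (array([ 0.5355,  0.1907, -0.0112]), [array([-2.2, -1.4]), array([-7.3, -0.5])])
nadir [[322.57219833  93.33951105]]
```

View pics/c4.png

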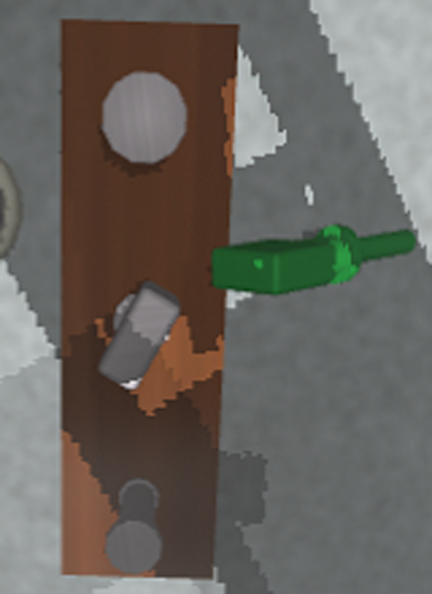

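Run:
```python
from h import *
o=ctrl.get_obs();P=atz('wrist',[311.5,143.3],.091);print(P,'green end',atz('wrist',[340,120],.05),'collar/driver base',atz('wrist',[260+140/2.7,20+490/2.7],.05),'punch top',atz('wrist',[260+145/2.7,20+117/2.7],.084))
Rm=rot(o['eef_rot']); g=Rm.as_matrix()
# desired: x straight down, y' rotated 30deg
y=g[:,1]*np.cos(np.pi/6)+g[:,2]*.5; y[2]=0;y/=np.linalg.norm(y);x=np.array([0,0,-1.]);D=R.from_matrix(np.c_[x,y,np.cross(x,y)])
print('turn',np.degrees((Rm.inv()*D).as_rotvec()).round(1)); t=np.array([P[0],P[1],.15]); print('shift now axes',Rm.inv().apply(t-o['eef_pos']).round(4)); print('after-turn axes',D.inv().apply(t-o['eef_pos']).round(4))
```

```text
[0.53129321 0.27839009 0.091     ] green end [0.54031658 0.2542719  0.05      ] collar/driver base [0.47875205 0.2901173  0.05      ] punch top [0.58337299 0.26619849 0.084     ]
turn [30.   2.4 -0.1]
shift now axes [ 0.0889 -0.0062 -0.052 ]
after-turn axes [ 0.0909 -0.0302 -0.0384]
```

Run:
```python
from h import *
o=ctrl.get_obs();print(o['time_s'],o['eef_pos'],o['eef_rot'])
im=ctrl.camera('wrist');cv2.imwrite('pics/w5.png',im); old=cv2.imread('pics/w4.png')
s=cv2.phaseCorrelate(np.float32(cv2.cvtColor(old[0:250],6)),np.float32(cv2.cvtColor(im[0:250],6)));print(s)
marks('wrist',['pin','driver','punch','stand','pin'],T('wrist',o))
ctrl.camera('side');marks('side',['pin'])
```

```text
9.25 [0.48250769 0.28110183 0.24091453] [ 0.07486788 -0.68947911  0.06572866  0.71742115]
((-2.0879751417172656, 1.5502100572811912), 0.4093365158081055)
wrist pin 0.94 [0.5364 0.2209 0.0266]
wrist pin 0.86 [0.5298 0.284  0.0457]
wrist driver 0.74 [0.4769 0.2996 0.0448]
wrist punch 0.5 [ 0.5773  0.3389 -0.0056]
wrist stand 0.56 [ 5.293e-01  2.859e-01 -3.000e-04]
wrist pin 0.94 [0.5364 0.2209 0.0266]
wrist pin 0.86 [0.5298 0.284  0.0457]
side pin 0.61 [0.5304 0.2873 0.0467]
side pin 0.37 [0.539  0.2229 0.0215]
```

>>> {"fn": "carry_out", "kwargs": {
  "motion": [7.5,0.6,0,0,0,0,0,7.5,0.6,0,0,0,0,0,7.5,0.6,0,0,0,0,0,7.5,0.6,0,0,0,0,0,0,0,0,0.03,-0.017,-0.017,0,0,0,0,0.03,-0.017,-0.017,0,0,0,0,0.03,0,0,0,0,0,0,0,0,0,0,0,0,0,0,0,0,0]
}}

```text
time_s: 10.55
eef_pos: [0.5351, 0.2839, 0.1537]
eef_rot: [-0.259, 0.661, -0.256, -0.656]
wrist_force: [0.2, 0.6, 0.3]
opening: 0.501
```

```bash
cat > go.py <<'E'
from h import *
import sys
# args: x y z [yawturn]; shift in tool axes and levelling turn
o=ctrl.get_obs();Rm=rot(o['eef_rot']);t=np.array([float(a) for a in sys.argv[1:4]])
y=Rm.as_matrix()[:,1].copy();y[2]=0;y/=np.linalg.norm(y);x=np.array([0,0,-1.]);D=R.from_matrix(np.c_[x,y,np.cross(x,y)])
print(o['time_s'],o['eef_pos'].round(4),'op',round(o['opening'],3),'level turn',np.degrees((Rm.inv()*D).as_rotvec()).round(2),'shift',Rm.inv().apply(t-o['eef_pos']).round(4),'yaw y',np.degrees(np.arctan2(y[1],y[0])).round(1))
E
python3 go.py .5305 .284 .0613
```

```text
10.55 [0.5351 0.2839 0.1537] op 0.501 level turn [-0.   -0.36  0.39] shift [0.0923 0.0037 0.004 ] yaw y -132.7
```

>>> {"fn": "carry_out", "kwargs": {
  "motion": [0,-0.4,0.4,0.02,0.0035,0.004,0,0,0,0,0.025,0,0,0,0,0,0,0.025,0,0,0,0,0,0,0.022,0,0,0,0,0,0,0,0,0,0,0,0,0,0,0,0,0]
}}

```text
time_s: 11.15
eef_pos: [0.5317, 0.2862, 0.0643]
eef_rot: [-0.259, 0.661, -0.255, -0.657]
wrist_force: [0.2, 0.1, 0.5]
opening: 0.499
```

```bash
python3 go.py .5305 .284 .0613; python3 -c "
from h import *
im=ctrl.camera('wrist');cv2.imwrite('pics/w6.png',cv2.resize(im[100:480,130:510],None,fx=1.5,fy=1.5))"
```

```text
11.15 [0.5317 0.2862 0.0643] op 0.499 level turn [-0.   -0.19  0.48] shift [ 0.0029  0.0024 -0.0006] yaw y -132.6
```

View pics/w6.png

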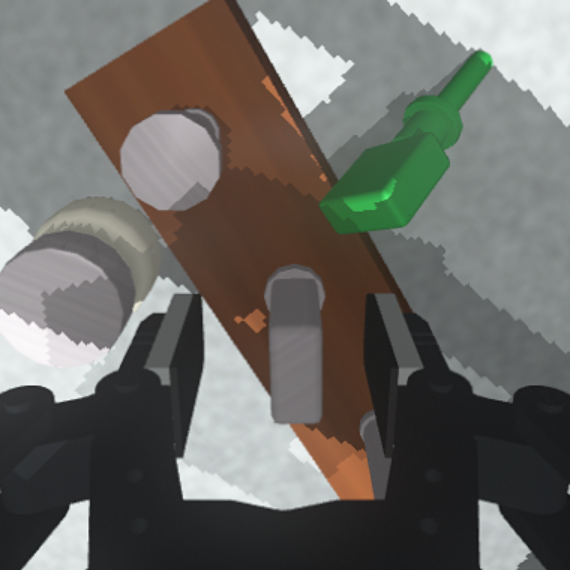

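>>> {"fn": "carry_out", "kwargs": {
  "motion": [0,0,0,0.003,0.003,0,0,0,0,0,0,0,0,0,0,0,0,0,0,0,1,0,0,0,0,0,0,1,0,0,0,0,0,0,1,0,0,0,0,0,0,1,0,0,0,0,0,0,1]
}}

```text
time_s: 11.9
eef_pos: [0.5314, 0.2842, 0.0655]
eef_rot: [-0.26, 0.663, -0.254, -0.655]
wrist_force: [-1.0, -0.5, -0.2]
opening: 0.131
```

>>> {"fn": "carry_out", "kwargs": {
  "motion": [0,0,0,-0.01,0,0,1,0,0,0,-0.02,0,0,1,0,0,0,-0.03,0,0,1,0,0,0,-0.04,0,0,1,0,0,0,-0.045,0,0,1,0,0,0,-0.04,0,0,1,0,0,0,0,0,0,1]
}}

```text
time_s: 12.6
eef_pos: [0.5291, 0.2836, 0.2605]
eef_rot: [-0.261, 0.663, -0.253, -0.654]
wrist_force: [0.3, 0.2, 0.0]
opening: 0.128
```

```bash
python3 go.py .5095 -.1242 .2
```

```text
12.6 [0.5291 0.2836 0.2605] op 0.128 level turn [-0.   -0.41  0.89] shift [ 0.0575  0.3143 -0.2614] yaw y -132.6
```

>>> {"fn": "carry_out", "kwargs": {
  "motion": [0,-0.4,0.9,0,0.033,-0.027,1,0,0,0,0,0.035,-0.029,1,0,0,0,0,0.035,-0.029,1,0,0,0,0,0.035,-0.029,1,0,0,0,0,0.035,-0.029,1,0,0,0,0,0.035,-0.029,1,0,0,0,0.01,0.035,-0.029,1,0,0,0,0.01,0.035,-0.029,1,0,0,0,0.01,0.025,-0.02,1,0,0,0,0,0,0,1]
}}

```text
time_s: 13.6
eef_pos: [0.5084, -0.1202, 0.232]
eef_rot: [-0.257, 0.663, -0.253, -0.656]
wrist_force: [0.1, 1.0, -1.3]
opening: 0.126
```

```bash
python3 go.py .5095 -.1242 .195
```

```text
13.6 [ 0.5084 -0.1202  0.232 ] op 0.126 level turn [-0.   -0.4   0.47] shift [ 0.037   0.0025 -0.0032] yaw y -132.3
```

>>> {"fn": "carry_out", "kwargs": {
  "motion": [0,-0.4,0.5,0.025,0.0025,-0.003,1,0,0,0,0.022,0,0,1,0,0,0,0,0,0,1,0,0,0,0,0,0,1]
}}

```text
time_s: 14.0
eef_pos: [0.5095, -0.124, 0.1849]
eef_rot: [-0.256, 0.659, -0.256, -0.659]
wrist_force: [0.1, -0.1, -0.9]
opening: 0.128
```

```bash
python3 go.py .5095 -.1242 .18
python3 - <<'E'
from h import *
o=ctrl.get_obs();M=T('wrist',o);im=ctrl.camera('wrist')
marks('wrist',['eye','pin'],M)
print('axis px',proj('wrist',np.array([o['eef_pos']-[0,0,d] for d in (0,.02,.0585)]),M),'eye px',proj('wrist',[.5095,-.1242,.103],M))
c=im[150:350,230:430];cv2.imwrite('pics/w7.png',cv2.resize(c,None,fx=3,fy=3,interpolation=cv2.INTER_CUBIC))
E
```

```text
14.0 [ 0.5095 -0.124   0.1849] op 0.128 level turn [-0.   -0.03  0.05] shift [ 0.0049  0.0002 -0.0001] yaw y -132.4
wrist eye 0.74 [ 0.5297  0.2867 -0.0013]
wrist eye 0.56 [ 0.5108 -0.1248  0.107 ]
wrist pin 0.67 [ 0.5084 -0.1241  0.164 ]
wrist pin 0.59 [0.5355 0.2206 0.0286]
wrist pin 0.31 [ 0.4285 -0.2691  0.1224]
axis px [[318.17527555 310.35057095]
 [318.26043203 289.13594624]
 [318.38222122 258.82358418]] eye px [[318.69516377 244.78787788]]
```

View pics/w7.png

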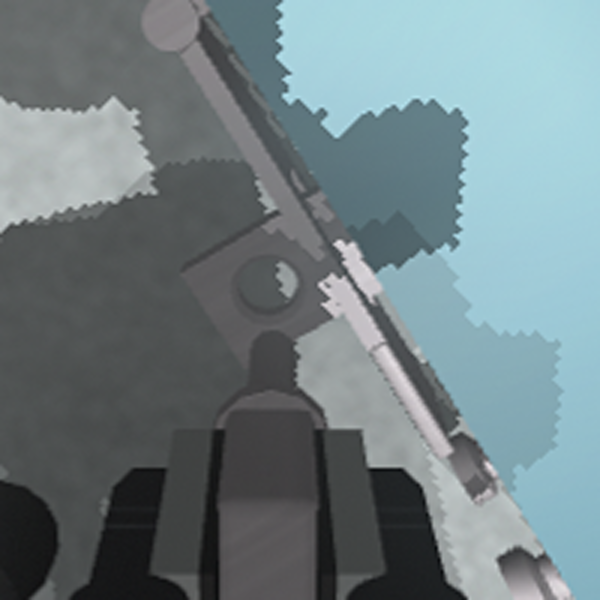

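Run:
```python
from h import *
o=ctrl.get_obs();tip=atz('wrist',[320.8,268.3],.1264);col=atz('wrist',[320.6,297],o['eef_pos'][2]-.018);eye=atz('wrist',[319,244.7],.103)
Ri=rot(o['eef_rot']).inv()
print(tip,col,eye,'tool shift tip->eye',Ri.apply(eye-tip).round(4),'col->eye',Ri.apply(eye-col).round(4),o['eef_pos'])
```

```text
[ 0.50483104 -0.1213817   0.1264    ] [ 0.5070903  -0.12309317  0.16759443] [ 0.50976523 -0.12454314  0.103     ] tool shift tip->eye [ 0.0234 -0.001  -0.0057] col->eye [ 0.0646 -0.0007 -0.0028] [ 0.50992721 -0.12427265  0.18559443]
```

>>> {"fn": "carry_out", "kwargs": {
  "motion": [0,0,0,0.008,-0.001,-0.005,1,0,0,0,0.008,0,0,1,0,0,0,0,0,0,1,0,0,0,0,0,0,1]
}}

```text
time_s: 14.55
eef_pos: [0.5162, -0.1271, 0.1706]
eef_rot: [-0.256, 0.662, -0.256, -0.657]
wrist_force: [-0.5, -0.4, 0.2]
opening: 0.128
```

```bash
python3 go.py .5095 -.1242 .17
python3 - <<'E'
from h import *
o=ctrl.get_obs();M=T('wrist',o);im=ctrl.camera('wrist')
print('eye px',proj('wrist',[.5098,-.1245,.103],M))
c=im[190:330,250:390];cv2.imwrite('pics/w8.png',cv2.resize(c,None,fx=4,fy=4,interpolation=cv2.INTER_CUBIC))
E
```

```text
14.55 [ 0.5162 -0.1271  0.1706] op 0.128 level turn [-0.   -0.35  0.14] shift [0.0005 0.0024 0.0069] yaw y -132.4
eye px [[322.84672413 264.44465887]]
```

View pics/w8.png

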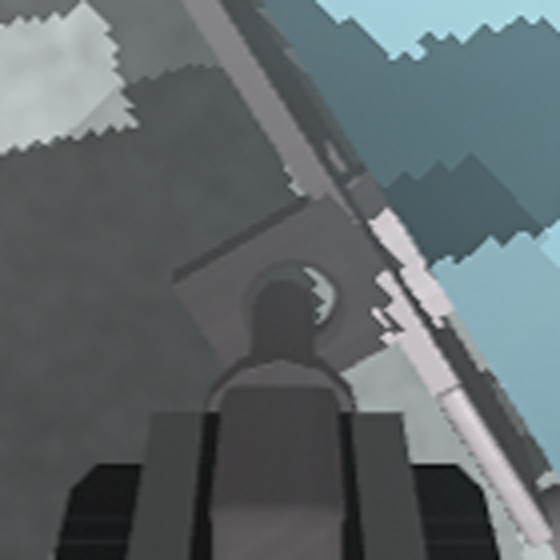

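Run:
```python
from h import *
o=ctrl.get_obs();z=o['eef_pos'][2];tip=atz('wrist',[321,267.5],z-.0585);col=atz('wrist',[320.6,297.3],z-.0165);eye=atz('wrist',[323,266],.103)
Ri=rot(o['eef_rot']).inv()
print(tip,col,eye,'tip->eye',Ri.apply(eye-tip).round(4),'col->eye',Ri.apply(eye-col).round(4),o['eef_pos'])
```

```text
[ 0.51166176 -0.1248342   0.11199149] [ 0.51372488 -0.12627994  0.15399149] [ 0.50891006 -0.12391351  0.103     ] tip->eye [0.009  0.0012 0.0027] col->eye [0.051  0.0016 0.0055] [ 0.51606101 -0.1270366   0.17049149]
```

>>> {"fn": "carry_out", "kwargs": {
  "motion": [0,-0.3,0,0,0.001,0.0022,1,0,0,0,0,0,0,1,0,0,0,0,0,0,1]
}}

```text
time_s: 14.9
eef_pos: [0.5136, -0.1263, 0.1708]
eef_rot: [-0.256, 0.66, -0.255, -0.659]
wrist_force: [-0.3, 0.4, -1.1]
opening: 0.128
```

```bash
python3 go.py .5137 -.1264 .157
python3 - <<'E'
from h import *
# automatic check: hole/tip dark levels along the row; print landmark eye
o=ctrl.get_obs();M=T('wrist',o);im=ctrl.camera('wrist');cv2.imwrite('pics/w9.png',im)
marks('wrist',['eye','pin'],M)
g=cv2.cvtColor(im,cv2.COLOR_BGR2GRAY)[250:290:2,306:346]
for r in g: print(*r)
E
```

```text
14.9 [ 0.5136 -0.1263  0.1708] op 0.128 level turn [-0.   -0.02  0.14] shift [ 0.0138  0.     -0.0002] yaw y -132.4
wrist eye 0.62 [ 0.5121 -0.1222  0.1046]
wrist pin 0.91 [0.5372 0.2225 0.0275]
wrist pin 0.61 [ 0.5143 -0.1236  0.153 ]
92 94 93 93 92 92 92 92 90 92 90 87 85 82 81 83 83 85 86 90 94 95 96 97 96 97 97 98 97 95 95 94 95 95 96 95 97 89 79 75
91 92 92 90 91 90 92 88 83 82 84 85 85 87 87 87 87 88 86 86 85 86 87 92 96 97 96 97 97 96 96 94 95 95 95 95 96 97 90 78
90 90 91 92 93 85 81 82 85 86 86 85 86 87 87 87 88 88 88 87 85 146 140 98 83 87 94 94 96 95 97 94 93 95 94 94 95 95 95 95
91 92 92 89 83 81 83 84 85 84 85 85 86 85 86 85 86 86 86 86 83 80 138 160 135 97 87 93 95 95 95 94 94 94 95 94 94 92 95 179
91 92 90 84 82 85 83 84 83 84 85 85 86 85 84 85 85 85 84 85 85 85 81 81 143 125 89 86 93 93 93 94 94 95 94 93 94 92 86 171
90 91 86 83 80 81 82 83 81 83 83 77 76 76 73 74 73 78 84 85 85 83 142 163 164 111 80 85 91 94 94 94 93 94 95 94 93 94 93 91
90 93 86 83 80 74 79 82 81 75 70 69 70 71 71 71 72 72 71 73 78 81 84 143 116 81 84 85 89 93 93 94 95 95 95 96 94 93 92 93
93 93 90 
[... 939 characters left out ...]
 155 162 163 163 163 161 159 160 160 161 162 163
82 89 86 70 62 64 64 66 66 64 65 66 81 87 94 85 78 70 65 67 65 65 65 65 63 68 139 159 159 158 160 160 160 158 158 159 160 162 163 163
75 65 62 65 79 85 95 98 93 91 90 89 89 89 90 90 91 91 93 92 92 90 91 82 72 67 61 96 148 161 158 156 156 155 157 159 161 162 161 161
62 66 83 91 92 91 92 91 89 90 88 90 90 90 91 91 92 92 91 91 91 91 92 94 94 93 76 65 59 94 144 157 154 154 156 158 161 162 162 161
88 87 79 77 74 73 75 76 76 76 77 78 77 77 77 78 77 78 78 78 79 78 79 78 84 86 90 89 78 66 59 93 146 160 160 161 162 163 163 163
70 64 64 65 67 66 65 66 66 66 67 67 67 67 67 67 68 68 67 67 67 66 66 65 65 65 65 74 89 93 80 61 142 166 165 165 164 165 165 163
```

>>> {"fn": "carry_out", "kwargs": {
  "motion": [0,0,0,0.005,0.0003,0.0006,1,0,0,0,0.005,0,0,1,0,0,0,0.004,0,0,1,0,0,0,0.003,0,0,1]
}}

```text
time_s: 15.45
eef_pos: [0.5131, -0.1261, 0.1526]
eef_rot: [-0.256, 0.66, -0.255, -0.659]
wrist_force: [-0.2, 0.2, 0.0]
opening: 0.129
```

```bash
python3 go.py .5133 -.1260 .1235; python3 -c "
from h import *
print(ctrl.get_obs()['wrist_force'],ctrl.get_obs()['torque'])"
```

```text
15.45 [ 0.5131 -0.1261  0.1526] op 0.129 level turn [-0.   -0.06  0.15] shift [ 0.0291 -0.0002 -0.    ] yaw y -132.4
[-0.16086602  0.1604022   0.04470042] [ 0.07046669 -0.00843912 -0.0213829 ]
```

>>> {"fn": "carry_out", "kwargs": {
  "motion": [0,0,0,0.006,0,0.0005,1,0,0,0,0.006,0,0.0005,1,0,0,0,0.006,0,0.0005,1,0,0,0,0.004,0,0,1,0,0,0,0,0,0,1]
}}

```text
time_s: 15.95
eef_pos: [0.5112, -0.1246, 0.1273]
eef_rot: [0.256, -0.659, 0.255, 0.659]
wrist_force: [-0.9, -0.3, -0.7]
opening: 0.129
```

>>> {"fn": "carry_out", "kwargs": {
  "motion": [0,0,0,0.002,0,0,1,0,0,0,0.001,0,0,1,0,0,0,0,0,0,1]
}}

```text
time_s: 16.25
eef_pos: [0.5114, -0.1247, 0.1243]
eef_rot: [-0.256, 0.659, -0.255, -0.659]
wrist_force: [-0.7, 0.7, -1.7]
opening: 0.131
```

Release and retreat upward.

>>> {"fn": "carry_out", "kwargs": {
  "motion": [0,0,0,0,0,0,0.5,0,0,0,0,0,0,0.3,0,0,0,0,0,0,0.3,0,0,0,0,0,0,0.3,0,0,0,-0.01,0,0,0.3,0,0,0,-0.025,0,0,0.3,0,0,0,-0.035,0,0,0.3,0,0,0,-0.03,0,-0.02,0.3,0,0,0,-0.01,0,-0.035,0.3,0,0,0,0,0,0,0.3]
}}

```text
time_s: 17.25
eef_pos: [0.553, -0.1626, 0.2429]
eef_rot: [-0.256, 0.66, -0.255, -0.659]
wrist_force: [0.8, 0.3, 1.0]
opening: 0.35
```

Run:
```python
from h import *
o=ctrl.get_obs();M=T('wrist',o);a=ctrl.camera('wrist');marks('wrist',['pin','eye','hasp_end'],M)
s=ctrl.camera('side');marks('side',['pin','eye','hasp_end','loupe','cleaner','driver','punch','jar']);c=ctrl.camera('scene');marks('scene',['pin','eye','hasp_end','loupe','cleaner'])
P=proj('wrist',[.51,-.124,.12],M)[0];print(P,o['eef_pos'],o['opening'])
s=cv2.resize(s[180:280,270:430],(480,300),interpolation=cv2.INTER_CUBIC);c=cv2.resize(c[150:250,220:320],(300,300),interpolation=cv2.INTER_CUBIC)
cv2.imwrite('pics/fin.png',np.vstack([np.hstack([s,c]),cv2.resize(a[100:360],(780,300))]))
```

```text
wrist pin 0.58 [ 0.5115 -0.1249  0.1033]
wrist eye 0.82 [ 0.5071 -0.1225  0.1052]
side pin 0.53 [0.5394 0.2224 0.0242]
side pin 0.47 [ 0.5117 -0.1202  0.1034]
side eye 0.62 [ 0.5111 -0.1261  0.1012]
side hasp_end 0.58 [ 0.4629 -0.1252  0.0946]
side loupe 0.68 [ 0.4801  0.0153 -0.0029]
side cleaner 0.98 [ 0.6654 -0.0313  0.0011]
side driver 0.46 [0.48   0.3009 0.0443]
side punch 0.74 [ 0.43   -0.2703  0.1161]
side punch 0.53 [0.5801 0.2732 0.0453]
scene pin 0.73 [ 0.5093 -0.1196  0.0979]
scene pin 0.69 [0.5352 0.2231 0.0258]
scene eye 0.52 [ 0.5129 -0.1212  0.0995]
scene hasp_end 0.47 [ 0.4575 -0.1282  0.0973]
scene loupe 0.47 [ 0.4822  0.0156 -0.003 ]
scene cleaner 0.59 [ 0.6681 -0.0321  0.0009]
[319.39316589 301.29057452] [ 0.55303336 -0.16256243  0.24285527] 0.34973940349954696
```

View pics/fin.png

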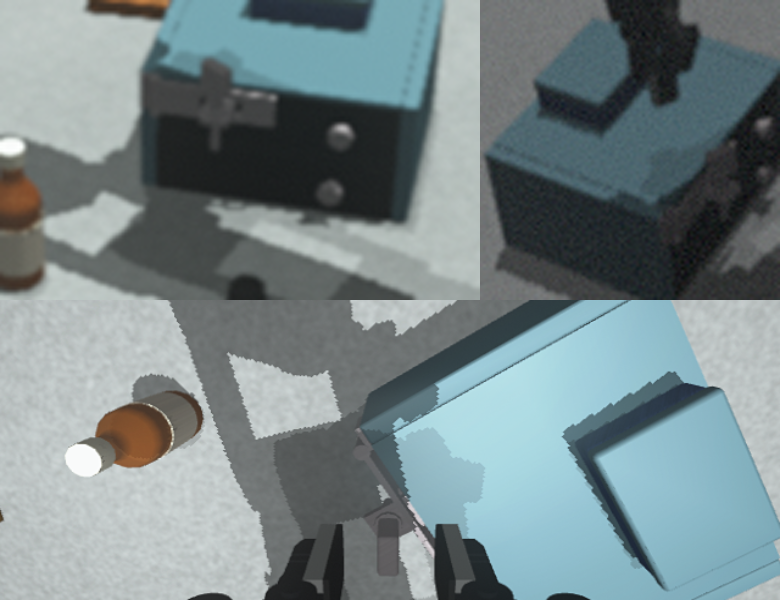

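```bash
python3 -c "
from bench import ctrl
print(ctrl.hand_in())"
```

```text
the job is handed in; nothing more can be done
None
```

The watch cabinet is locked, and I handed the job in at about 17.6 s. I pushed the upper drawer home until the force rose to about 23 N. Then I swung the hasp flat over the staple, up to a firm stop at about 38 N with the closed fingers. Last, I took the steel pin from the middle hole of the stand and lowered it through the eye with under 3 N at each reading.

**Final checks:**
- **Pin:** its collar is at z of about 0.103 m in the wrist and side views, which is the height of the eye. The scene view read 0.098 m, within the network's error.
- **Hasp and drawer:** the hasp lies flat with the staple through its slot, and the drawer is shut in the side view.
- **Other things:** the loupe, cleaner, driver and punch measured where they started, within the network's error. I did not re-measure the jar, watch, gift box and tray at the end.
- **Robot:** it is clear of everything, with the fingers at z of about 0.24 m.

**Disagreements:**
- **Green look-alike:** it stood upright in the first pictures but had toppled against the stand later on. The wrist picture at 2.8 s already seems to show it down. The arm never came near it at a low height, so I believe it fell by itself, and I left it there.
- **Pin tilt:** the pin looked tilted by about 3 degrees in the grip before insertion. It went in freely anyway.

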